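# Stack finished door parts to dry with spacer sticks

## Task

Stack the two finished door parts to dry on the drying stand: first lay the long board flat, centred and lengthwise on the stand across its two black bearers; then lay the two spacer sticks crosswise on it, one directly above each bearer and centred on the board's width; last lay the short board on the sticks, centred and in line with the long one. Keep both boards the same side up, and leave the tins and the brush where they are.

Things in the scene. Friction and masses are not known exactly. Their poses are not given: they have to be found in the camera images.
- stand: The drying stand, fixed to the bench: a plywood base 240 x 130 x 12 mm (x, y, z) with two black cross bearers, each 20 mm wide in x, 120 mm long in y and 20 mm tall, centred at x = -60 mm and x = +60 mm, y = 0. The bearers' tops are 32 mm above the bench. Origin: centre of the base's underside; x along the base's length, z up. Its two ends are alike.
- stile: The long pine board, loose, 220 x 56 x 20 mm (x, y, z), plain faces, about 0.13 kg, lying flat. Origin: centre of its underside; x along its length, z up. Its two ends are alike.
- rail: The short pine board, loose, 170 x 56 x 20 mm (x, y, z), with four small dark slots in its upper face, about 0.10 kg, lying flat. Origin: centre of its underside; x along its length, z up. Its two ends are alike.
- stick_a: A pine spacer stick, loose, 90 x 20 x 20 mm (x, y, z), about 0.03 kg. Origin: centre of its underside; x along its length, z up. It is the same as stick_b; either may go over either bearer.
- stick_b: The other pine spacer stick, loose, same as stick_a: 90 x 20 x 20 mm (x, y, z), about 0.03 kg. Origin: centre of its underside; x along its length, z up.
- tin_big: Bystander: a large closed paint tin with a white band, loose, standing, 86 mm across, 100 mm tall, 0.6 kg. Origin: centre of its underside.
- tin_small: Bystander: a small closed paint tin with a green band, loose, standing, 64 mm across, 65 mm tall, 0.25 kg. Origin: centre of its underside.
- brush: Bystander: a paint brush, loose, lying on the bench beyond the work, about 200 mm long along its own x axis, 42 mm wide and 20 mm tall, its length crossways to the robot. Origin: middle of its length, on the bench.
Things that resemble listed ones, but are neither listed nor needed, are in the scene too. Leave any blue or grey look-alike of the stick_a alone. Leave any purple look-alike of the rail alone.

How it is judged:
On the way, in this order (a step that is already met when the one before it is completed fails the run):
1. the long board lies flat and centred on the two bearers (x of stile in the frame of stand between -0.015 and 0.015 m and y of stile in the frame of stand between -0.012 and 0.012 m and z of stile in the frame of stand between 0.027 and 0.037 m and angle between the x axis of stile and the x axis of stand, either way round below 0.15 rad and angle between stile's own z axis and vertical below 0.08 rad), for 0.2 s.
2. one spacer stick lies across the long board above a bearer (all of step 1 and ((x of stick_a in the frame of stand between -0.072 and -0.048 m and y of stick_a in the frame of stand between -0.015 and 0.015 m and z of stick_a in the frame of stand between 0.047 and 0.057 m and angle between the x axis of stick_a and the y axis of stand, either way round below 0.15 rad and angle between stick_a's own z axis and vertical below 0.08 rad) or (x of stick_a in the frame of stand between 0.048 and 0.072 m and y of stick_a in the frame of stand between -0.015 and 0.015 m and z of stick_a in the frame of stand between 0.047 and 0.057 m and angle between the x axis of stick_a and the y axis of stand, either way round below 0.15 rad and angle between stick_a's own z axis and vertical below 0.08 rad) or (x of stick_b in the frame of stand between -0.072 and -0.048 m and y of stick_b in the frame of stand between -0.015 and 0.015 m and z of stick_b in the frame of stand between 0.047 and 0.057 m and angle between the x axis of stick_b and the y axis of stand, either way round below 0.15 rad and angle between stick_b's own z axis and vertical below 0.08 rad) or (x of stick_b in the frame of stand between 0.048 and 0.072 m and y of stick_b in the frame of stand between -0.015 and 0.015 m and z of stick_b in the frame of stand between 0.047 and 0.057 m and angle between the x axis of stick_b and the y axis of stand, either way round below 0.15 rad and angle between stick_b's own z axis and vertical below 0.08 rad))), for 0.2 s.
3. both spacer sticks lie across the long board, one above each bearer (all of step 1 and ((x of stick_a in the frame of stand between -0.072 and -0.048 m and y of stick_a in the frame of stand between -0.015 and 0.015 m and z of stick_a in the frame of stand between 0.047 and 0.057 m and angle between the x axis of each of stick_a, stick_b and the y axis of stand, either way round below 0.15 rad and angle between each of stick_a, stick_b's own z axis and vertical below 0.08 rad and x of stick_b in the frame of stand between 0.048 and 0.072 m and y of stick_b in the frame of stand between -0.015 and 0.015 m and z of stick_b in the frame of stand between 0.047 and 0.057 m) or (x of stick_a in the frame of stand between 0.048 and 0.072 m and y of stick_a in the frame of stand between -0.015 and 0.015 m and z of stick_a in the frame of stand between 0.047 and 0.057 m and angle between the x axis of each of stick_a, stick_b and the y axis of stand, either way round below 0.15 rad and angle between each of stick_a, stick_b's own z axis and vertical below 0.08 rad and x of stick_b in the frame of stand between -0.072 and -0.048 m and y of stick_b in the frame of stand between -0.015 and 0.015 m and z of stick_b in the frame of stand between 0.047 and 0.057 m))), for 0.2 s.
4. the short board lies on both sticks, centred and in line (all of step 3 and x of rail in the frame of stand between -0.015 and 0.015 m and y of rail in the frame of stand between -0.012 and 0.012 m and z of rail in the frame of stand between 0.067 and 0.077 m and angle between the x axis of rail and the x axis of stand, either way round below 0.15 rad and angle between rail's own z axis and vertical below 0.08 rad), for 0.2 s.
At the end, for the whole second after the job is handed in: Long board on the bearers, a stick over each bearer, short board on the sticks, each flat (5 mm, 0.08 rad) and same side up; boards centred within 15 mm lengthwise, 12 mm across; sticks within 12 mm of the bearer line, 15 mm across; all square within 0.15 rad; released, at rest (all of step 4 and linear speed of each of stile, rail, stick_a, stick_b below 0.02 m/s and contact force between the fingers and stile below 0.3 N and contact force between the fingers and rail below 0.3 N and contact force between the fingers and stick_a below 0.3 N and contact force between the fingers and stick_b below 0.3 N); the robot touches nothing.
It fails at once if the large tin is moved more than 30 mm (distance of tin_big from where it was at the start of the episode above 0.03 m).
It fails at once if the small tin is moved more than 30 mm (distance of tin_small from where it was at the start of the episode above 0.03 m).
It fails at once if the brush is moved more than 30 mm (distance of brush from where it was at the start of the episode above 0.03 m).
It also fails if it takes over 115 s, if anything falls off the work surface, if the arm or the gripper's body presses on something with over 40 N, if the wrist force passes 120 N, or if a joint passes its speed limit or range.

## Robot

A 6-joint arm with a two-finger parallel gripper is mounted at the origin on the work surface. World frame = base frame: x ahead of the robot, y to its left, z up, the work surface at z = 0. Lengths are in m, angles in rad, forces in N, time in s.
With the tool pointing down it reaches from about 0.25 to 0.725 m from the base axis. Payload 4 kg.
Tool frame: the origin (TCP) lies midway between the tips of the shut fingers; the grasp point (between the pads) lies 19 mm behind it; z points along the fingers, y is the line along which they close (so a half turn about z gives the same grasp; the last joint's range is limited). The gripper opens to 85 mm and grips with 20 to 120 N. Pads are 22 mm wide; open, the fingers measure 114 mm over their backs; the gripper's body (76 mm by 85 mm) begins 54 mm behind the grasp point. The pads swing forward as they close: fully open they stand 13 mm farther back than shut.
Start: joints at [-1.315, 0.241, 0.005, 1.335, 0, 1.571], TCP at [0.127, -0.484, 0.231] pointing down, gripper open.
Joint ranges: [-2.72, 2.72], [-1.05, 1.87], [-1.09, 1.28], [-1.99, 2.15], [-1.42, 1.44], [-3.14, 3.14]. Speed limits (rad/s): [2.79, 2.79, 3.14, 3.14, 3.14, 3.14].

## Interface

Orientations are given as a unit quaternion [x, y, z, w].
In Python, from workcell import bot gives the robot as it stands.
- The arm moves only by the tool move_arm, never from a script. Its argument "motion" is a list of rows, each an object of numbers: "x", "y", "z": the shift along the tool's x, y, z in cm; "yaw": the turn about the tool's z in degrees. A call has 1 to 20 rows; each row is the pose to reach, as a shift and turn from the pose commanded when the call began, along the tool's axes at that moment; what a row does not reach only later rows make up. A row lasts 1/8 s, in which the tool goes at most 62.5 mm and 10.7 degrees, less where a joint would pass 70% of its speed; a pose out of reach is approached as far as the arm can. A call with a gripper value outside its range is refused whole. "gripper" is the opening, from -1 (shut) to 1 (fully open), set as the call begins (left out, the last holds). The fingers move at their own pace and stop on an object; the grip force is fixed at half the most. Time passes only in rows, so rows that repeat a pose let the fingers close. It gives the time, the measured TCP pose, the force, the opening and the grip force at its end, in the units of the state.
- bot.get_obs(): the state, without advancing time (a new reading comes with each control period).
- bot.camera(name): name is "scene" or "top"; returns the picture (384x512x3 uint8, blue, green, red); there is no depth.
- bot.camera_model(name): a dict with "K" (3x3 intrinsics, pixels), "dist" ([k1, k2, p1, p2, k3] as OpenCV has them; the pictures are not rectified), "world_from_camera" (4x4, takes a point from camera to world coordinates). Camera axes: x right, y down, z forward; pixel columns grow to the right and rows downward; lengths in m; the calibration is good to about 2 mm. A picture is of the moment at which its call begins. camera_model takes no time and is no camera call.
- bot.job_done(): hands the job in; it is judged then, once.
Trained networks look in the newest picture that a camera, given by its name, has taken for a name from the list of things; names that differ only in an ending like _2 or _b are one class to them, and where a whole thing is asked for, a point or a joint stands for the part that bears it (a point fixed in the world has none). Each returns a list of dicts, best first, with "score" (0 to 1); they miss things now and then, are a little off and sometimes report something else, mostly with a low value. They report only what shows in the picture. A call takes as long as a camera call. They do not tell look-alikes from the thing itself.
- bot.cut_out(camera, name): "mask" (384x512 bool, what is visible of it) and "centre" ([row, column] in pixels, amid what is visible of it).
The state is a dict: "clock": time; "joint_pos": joint angles; "joint_vel": joint speeds; "tau": joint torques, N m; "eef_pos": TCP position; "tool_rot": TCP orientation; "ft_force": force on the tool from outside, world axes, zero at the start; "ft_torque": the same for the moment, N m; "grip_width": finger opening in m; "grasp_force": force on a finger pad.
Only numpy, scipy, OpenCV 4.12 (cv2) and the standard library are available. Lean on these libraries where they do the work, as an engineer would, in place of code of your own. Each camera call takes 0.05 s, during which the arm holds its last target. There are 200 camera calls.

## Working session

There is one attempt and no reset: what is moved stays moved. The work goes in short steps, Python scripts to look and compute and a tool call to move; the robot and the scene stay as the last step left them, time stands still between calls to the robot, and variables do not carry over. Pictures are saved under pics/ and viewed, at most 14 in all, crops included, and the job is handed in when it is done.

Besides the shell and the picture viewer there is one more tool, called after "Call:" in YAML: its name, and indented under it one key for each argument. move_arm: Moves the arm, as the interface text tells. Its arguments: {"type":"object","properties":{"motion":{"type":"array"},"gripper":{"type":"number"}},"required":["motion"]}

```bash
ls; mkdir -p pics; python3 - <<'E'
from workcell import bot
import cv2,numpy as np
for n in ("top","scene"):
    im=bot.camera(n); cv2.imwrite(f"pics/{n}0.png",im)
    m=bot.camera_model(n); print(n,np.round(m["K"],1).tolist(),np.round(m["dist"],3),np.round(m["world_from_camera"],3).tolist())
    for o in ("stand","stile","rail","stick_a","tin_big","tin_small","brush"):
        for d in bot.cut_out(n,o): print(o,round(d["score"],2),np.round(d["centre"]),d["mask"].sum())
s=bot.get_obs();print(s)
E
```

```text
pics
top [[410.3, 0.0, 250.8], [0.0, 410.3, 189.4], [0.0, 0.0, 1.0]] [-0.132  0.     0.     0.     0.   ] [[0.0, -0.991, 0.132, 0.439], [-1.0, -0.002, -0.012, 0.033], [0.012, -0.132, -0.991, 1.259], [0.0, 0.0, 0.0, 1.0]]
stile 0.59 [207. 254.] 1343
stile 0.47 [229. 134.] 259
rail 0.72 [219. 162.] 1093
rail 0.72 [152. 140.] 973
stick_a 0.7 [253. 205.] 198
stick_a 0.59 [212. 221.] 203
stick_a 0.59 [180. 196.] 185
stick_a 0.58 [229. 134.] 249
tin_big 0.55 [211.  74.] 973
tin_big 0.48 [230. 134.] 241
tin_big 0.42 [203. 254.] 1347
tin_small 0.82 [228. 420.] 464
tin_small 0.54 [126. 255.] 586
brush 0.65 [126. 256.] 606
scene [[464.1, 0.0, 256.8], [0.0, 464.1, 192.8], [0.0, 0.0, 1.0]] [-0.026  0.     0.     0.     0.   ] [[0.821, 0.409, -0.398, 1.339], [0.571, -0.584, 0.577, -0.987], [0.003, -0.701, -0.713, 1.318], [0.0, 0.0, 0.0, 1.0]]
stand 0.83 [244. 183.] 2023
stile 0.56 [196. 239.] 737
rail 0.73 [164. 318.] 447
rail 0.61 [156. 270.] 458
stick_a 0.51 [161. 235.] 111
stick_a 0.42 [181. 246.] 116
stick_a 0.41 [139. 272.] 113
tin_big 0.94 [118. 307.] 510
tin_small 0.88 [271. 127.] 427
brush 0.9 [222. 290.] 385
{'clock': 0.8, 'joint_pos': array([-1.31503038e+00,  2.40583252e-01,  5.06424730e-03,  1.33520168e+00,
        2.55809257e-05,  1.57083124e+00]), 'joint_vel': array([-0.00210367,  0.00014718, -0.00019994, -0.00114413,  0.00207514,
        0.00067983]), 'tau': array([-9.60765065e-04, -3.72151172e+01,  2.52680004e+01,  8.51543628e-04,
        1.42260678e-04,  9.91357865e-06]), 'eef_pos': array([ 0.12650844, -0.48376229,  0.23133941]), 'tool_rot': array([9.91836336e-01, 1.27517375e-01, 1.75100920e-05, 3.58803032e-05]), 'ft_force': array([-0.54655693, -0.16093513, -0.10546975]), 'ft_torque': array([ 0.00506106, -0.01211164, -0.00595576]), 'grasp_force': 0.0, 'grip_width': 0.08556236537396515}
```

```bash
python3 - <<'E'
import cv2
a=cv2.imread("pics/top0.png")
cv2.imwrite("pics/c0.png",cv2.resize(a[90:290,30:450],None,fx=1.9,fy=1.9,interpolation=cv2.INTER_CUBIC))
E
```

```text
(no output)
```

View pics/c0.png

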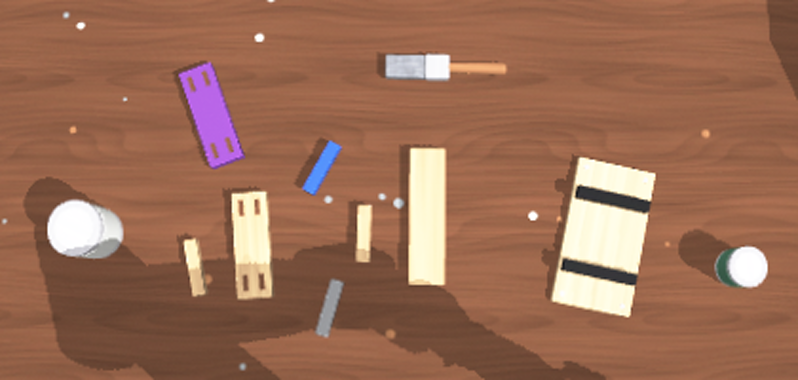

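View pics/scene0.png

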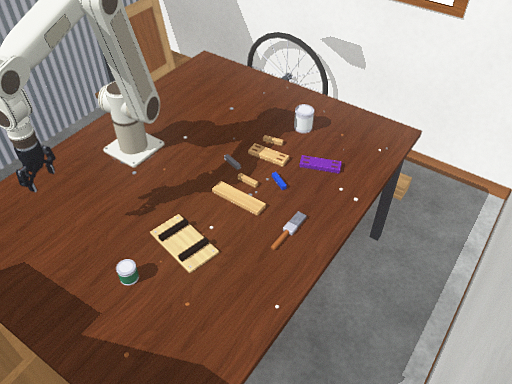

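The top crop shows the stile at image px (255,204), the stand at (348,215) with dark bearers, and the tins at (74,211) and (420,228).
- **Stick candidates:** pine at crop (194,267), image px (132,230), and pine at crop (364,233), image px (222,213). Blue at (200,178) and grey at (204,252) are look-alikes, so I take the two pine ones.
- **Rail candidates:** pine with slots at (162,219) and purple at (140,152). I take the pine one.

Next I'll fit box silhouettes.

```bash
cat > h.py <<'E'
import cv2,numpy as np
from scipy.optimize import minimize
from workcell import bot
S=4
DIM=dict(stand=(.24,.13,.012),stile=(.22,.056,.02),rail=(.17,.056,.02),stick=(.09,.02,.02))
def cam(n):
    m=bot.camera_model(n);T=np.linalg.inv(m["world_from_camera"])
    return cv2.Rodrigues(T[:3,:3])[0],T[:3,3],np.array(m["K"]),np.array(m["dist"])
def proj(P,c): return cv2.projectPoints(np.array(P,float).reshape(-1,1,3),*c)[0][:,0]
def toworld(n,uv,z):
    m=bot.camera_model(n);p=cv2.undistortPoints(np.array([[uv]],float),np.array(m["K"]),np.array(m["dist"]))[0,0]
    W=m["world_from_camera"];d=W[:3,:3]@[p[0],p[1],1];o=W[:3,3];return o+d*(z-o[2])/d[2]
def box(p,dim,z0=0):
    c,s=np.cos(p[2]),np.sin(p[2]);x,y=dim[0]/2,dim[1]/2
    return [[p[0]+c*a-s*b,p[1]+s*a+c*b,z] for z in(z0,z0+dim[2]) for a,b in((x,y),(x,-y),(-x,-y),(-x,y))]
def pine(im):
    f=cv2.GaussianBlur(im,(0,0),.5).astype(float);r=f[...,2]+1
    return ((f[...,0]/r>.52)&(f[...,1]/r>.78)&(f[...,2]>50)).astype(np.uint8)
def comp(m,uv):
    n,l,st,ce=cv2.connectedComponentsWithStats(m);ys,xs=np.nonzero(l)
    k=np.argmin((xs-uv[0])**2+(ys-uv[1])**2);return (l==l[ys[k],xs[k]]).astype(np.uint8)
def fit(n,mask,dim,z0,p0):
    c=cam(n);b=cv2.GaussianBlur(cv2.resize(mask.astype(np.float32),None,fx=S,fy=S,interpolation=cv2.INTER_LINEAR),(0,0),2)
    def cost(p):
        h=cv2.convexHull(((proj(box(p,dim,z0),c)+.5)*S-.5).astype(np.float32))
        r=np.zeros(b.shape,np.uint8);cv2.fillConvexPoly(r,np.round(h*16).astype(np.int32),255,cv2.LINE_AA,4)
        return float(np.abs(cv2.GaussianBlur(r.astype(np.float32)/255,(0,0),2)-b).sum()/b.sum())
    best=None
    for dy in (0,.15,-.15):
        p=np.array(p0)+[0,0,dy];sim=np.vstack([p,p+[.01,0,0],p+[0,.01,0],p+[0,0,.1]])
        r=minimize(cost,p,method="Nelder-Mead",options=dict(initial_simplex=sim,xatol=1e-4,fatol=1e-4))
        if best is None or r.fun<best.fun:best=r
    return best.x,best.fun
def draw(im,n,p,dim,z0,col):
    q=np.round(proj(box(p,dim,z0),cam(n))[4:]*16).astype(np.int32);cv2.polylines(im,[q],True,col,1,cv2.LINE_AA,4)
E
cat > m0.py <<'E'
from h import *
im=cv2.imread("pics/top0.png");pm=pine(im);o=im.copy()
for k,d,uv,y in (("stand","stand",(348,215),1.35),("stile","stile",(254,204),0),("rail","rail",(162,219),0),("stick1","stick",(132,230),.1),("stick2","stick",(222,213),0)):
    m=comp(pm,uv)
    if k=="stand": m=cv2.morphologyEx(cv2.copyMakeBorder(m,20,20,20,20,0),cv2.MORPH_CLOSE,np.ones((13,13)))[20:-20,20:-20]
    if k=="rail":  m=cv2.morphologyEx(m,cv2.MORPH_CLOSE,np.ones((5,5)))
    w=toworld("top",uv,.01);ys,xs=np.nonzero(m);r=cv2.minAreaRect(np.c_[xs,ys].astype(np.float32))
    b=cv2.boxPoints(r);e=max((b[1]-b[0],b[2]-b[1]),key=np.linalg.norm);yaw=np.arctan2(-e[0],-e[1])
    p,f=fit("top",m,DIM[d],0,[w[0],w[1],yaw]);print(k,m.sum(),np.round(p,4),round(f,3),"deg",round(np.degrees(p[2])%180,1))
    draw(o,"top",p,DIM[d],0,(0,0,255))
cv2.imwrite("pics/c1.png",cv2.resize(o[160:270,110:380],None,fx=2.9,fy=2.9,interpolation=cv2.INTER_CUBIC))
E
python3 m0.py
```

```text
stand 3287 [ 0.5292 -0.2802 -0.215 ] 0.017 deg 167.7
stile 1362 [ 0.5624  0.0084 -3.1452] 0.022 deg 179.8
rail 1091 [ 0.5153  0.2886 -3.0572] 0.04 deg 4.8
stick1 232 [ 0.4782  0.381  -2.927 ] 0.113 deg 12.3
stick2 217 [ 0.534   0.1088 -0.0114] 0.072 deg 179.3
```

View pics/c1.png

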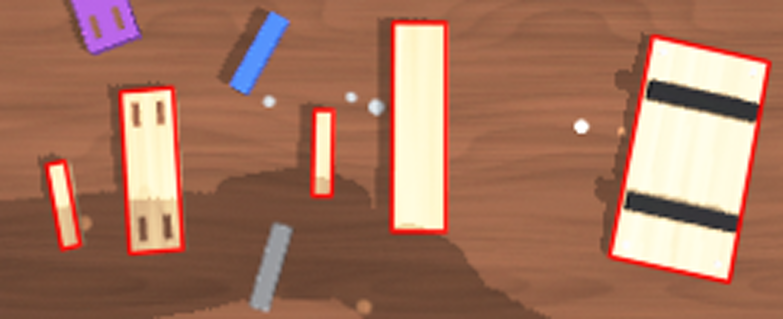

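All five fits are tight: the red outlines match the tops. A short test row will show which way joint 6 turns with yaw. I'm also writing a helper that gives the shift to a target.

Call:
move_arm:
  motion:
    - {"x":3,"y":-2,"z":0,"yaw":-6}
    - {"x":5.5,"y":-3.7,"z":0,"yaw":-10}
  gripper: 1

```text
clock: 1.05
eef_pos: [0.1707, -0.4334, 0.2312]
tool_rot: [0.977, 0.214, 0.0, -0.0]
ft_force: [-0.1, 0.2, 0.4]
grip_width: 0.0853
grasp_force: 0.0
```

```bash
cat > go.py <<'E'
import sys,numpy as np
from workcell import bot
from scipy.spatial.transform import Rotation as R
def go(*targets):
    s=bot.get_obs();r=R.from_quat(s["tool_rot"]);M=r.as_matrix();h=np.degrees(np.arctan2(M[1,0],M[0,0]))
    print("t",round(s["clock"],1),"tcp",np.round(s["eef_pos"],4),"heading",round(h,1),"tilt",round(np.degrees(np.arccos(-M[2,2])),2),"j1,j6",np.round(np.degrees(s["joint_pos"][[0,5]]),1),"w",round(s["grip_width"],4),"F",np.round(s["ft_force"],1))
    for t in targets:
        d=M.T@(np.array(t[:3])-s["eef_pos"])*100;print(t,"-> cm",np.round(d,2),"yaw",round((h-t[3]+180)%360-180,1))
if __name__=="__main__": go(*[tuple(map(float,a.split(","))) for a in sys.argv[1:]])
E
python3 go.py .5624,.0084,.15,180 .5624,.0084,.15,0
```

```text
t 1.1 tcp [ 0.1707 -0.4334  0.2312] heading 24.8 tilt 0.01 j1,j6 [-68.5  86.7] w 0.0853 F [-0.1  0.2  0.4]
(0.5624, 0.0084, 0.15, 180.0) -> cm [ 54.07 -23.72   8.13] yaw -155.2
(0.5624, 0.0084, 0.15, 0.0) -> cm [ 54.07 -23.72   8.13] yaw 24.8
```

Call:
move_arm:
  motion:
    - {"x":4,"y":-1.7,"z":0.6,"yaw":-10}
    - {"x":8,"y":-3.5,"z":1.2,"yaw":-20}
    - {"x":12,"y":-5.3,"z":1.8,"yaw":-30}
    - {"x":16,"y":-7,"z":2.4,"yaw":-40}
    - {"x":20,"y":-8.8,"z":3,"yaw":-50}
    - {"x":24,"y":-10.5,"z":3.6,"yaw":-60}
    - {"x":28,"y":-12.3,"z":4.2,"yaw":-70}
    - {"x":32,"y":-14,"z":4.8,"yaw":-80}
    - {"x":36,"y":-15.8,"z":5.4,"yaw":-90}
    - {"x":40,"y":-17.5,"z":6,"yaw":-100}
    - {"x":43,"y":-18.9,"z":6.5,"yaw":-110}
    - {"x":46,"y":-20.2,"z":7,"yaw":-120}
    - {"x":49,"y":-21.5,"z":7.4,"yaw":-130}
    - {"x":52,"y":-22.8,"z":7.8,"yaw":-140}
    - {"x":53.5,"y":-23.4,"z":8,"yaw":-148}
    - {"x":54.07,"y":-23.72,"z":8.13,"yaw":-152}
    - {"x":54.07,"y":-23.72,"z":8.13,"yaw":-155.2}
    - {"x":54.07,"y":-23.72,"z":8.13,"yaw":-155.2}
  gripper: 1

```text
clock: 3.3
eef_pos: [0.5628, 0.0073, 0.1499]
tool_rot: [0.001, 1.0, -0.0, -0.0]
ft_force: [-0.2, 0.0, -0.2]
grip_width: 0.0855
grasp_force: 0.0
```

```bash
python3 go.py .5624,.0084,.002,179.8
```

```text
t 3.3 tcp [0.5628 0.0073 0.1499] heading 179.8 tilt 0.02 j1,j6 [0.7 0.9] w 0.0855 F [-0.2  0.  -0.2]
(0.5624, 0.0084, 0.002, 179.8) -> cm [ 0.04  0.11 14.79] yaw 0.0
```

Call:
move_arm:
  motion:
    - {"x":0,"y":0.1,"z":4}
    - {"x":0,"y":0.1,"z":8}
    - {"x":0,"y":0.1,"z":11.5}
    - {"x":0,"y":0.1,"z":13.5}
    - {"x":0,"y":0.1,"z":14.5}
    - {"x":0,"y":0.1,"z":14.7}
    - {"x":0,"y":0.1,"z":14.7}

```text
invalid input at $.motion[0]: expected keys x, y, z, yaw
```

Call:
move_arm:
  motion:
    - {"z":0}
    - {"z":0}
    - {"z":0}
    - {"z":0}
    - {"z":0}
    - {"z":0}
  gripper: -1

```text
invalid input at $.motion[0]: expected keys x, y, z, yaw
```

Call:
move_arm:
  motion:
    - {"z":-1}
    - {"z":-4}
    - {"z":-7}
    - {"z":-10}
    - {"z":-12}
    - {"z":-12}

```text
invalid input at $.motion[0]: expected keys x, y, z, yaw
```

```bash
python3 go.py .5292,-.2802,.12,167.7; python3 - <<'E'
from h import *
im=bot.camera("top");cv2.imwrite("pics/top1.png",im)
im2=bot.camera("scene");cv2.imwrite("pics/s1.png",cv2.resize(im2[80:290,120:330],None,fx=2.8,fy=2.8,interpolation=cv2.INTER_CUBIC))
E
```

```text
t 3.3 tcp [0.5628 0.0073 0.1499] heading 179.8 tilt 0.02 j1,j6 [0.7 0.9] w 0.0855 F [-0.2  0.  -0.2]
(0.5292, -0.2802, 0.12, 167.7) -> cm [  3.28 -28.76   2.99] yaw 12.1
```

View pics/s1.png

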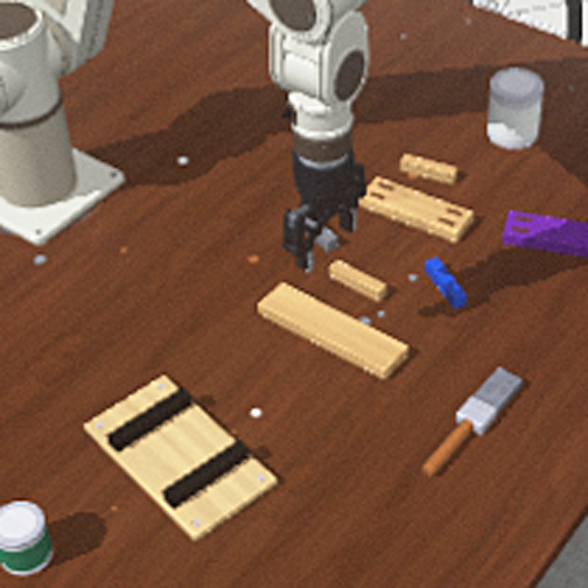

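The scene view shows the gripper hovering above the stile, which is still in place at crop (333,330). The move calls were refused because each row needs all four keys, so I'm resending them.

Call:
move_arm:
  motion:
    - {"x":0,"y":0.1,"z":4,"yaw":0}
    - {"x":0,"y":0.1,"z":8,"yaw":0}
    - {"x":0,"y":0.1,"z":11.5,"yaw":0}
    - {"x":0,"y":0.1,"z":13.5,"yaw":0}
    - {"x":0,"y":0.1,"z":14.5,"yaw":0}
    - {"x":0,"y":0.1,"z":14.7,"yaw":0}
    - {"x":0,"y":0.1,"z":14.7,"yaw":0}

```text
clock: 4.28
eef_pos: [0.5636, 0.0081, 0.0039]
tool_rot: [0.001, 1.0, 0.0, 0.001]
ft_force: [0.1, 0.2, 0.0]
grip_width: 0.0852
grasp_force: 0.0
```

Call:
move_arm:
  motion:
    - {"x":0,"y":0,"z":0,"yaw":0}
    - {"x":0,"y":0,"z":0,"yaw":0}
    - {"x":0,"y":0,"z":0,"yaw":0}
    - {"x":0,"y":0,"z":0,"yaw":0}
    - {"x":0,"y":0,"z":0,"yaw":0}
    - {"x":0,"y":0,"z":0,"yaw":0}
  gripper: -1

```text
clock: 5.03
eef_pos: [0.5638, 0.0082, 0.0043]
tool_rot: [0.001, 1.0, 0.0, 0.001]
ft_force: [-0.9, -0.1, 5.4]
grip_width: 0.0541
grasp_force: 65.1
```

Call:
move_arm:
  motion:
    - {"x":0,"y":0,"z":-1,"yaw":0}
    - {"x":0,"y":0,"z":-4,"yaw":0}
    - {"x":0,"y":0,"z":-7,"yaw":0}
    - {"x":0,"y":0,"z":-10,"yaw":0}
    - {"x":0,"y":0,"z":-12,"yaw":0}
    - {"x":0,"y":0,"z":-12,"yaw":0}

```text
clock: 5.78
eef_pos: [0.5641, 0.0081, 0.1249]
tool_rot: [0.001, 1.0, 0.0, 0.002]
ft_force: [-1.0, -0.2, -1.5]
grip_width: 0.0544
grasp_force: 64.4
```

```bash
python3 go.py .5292,-.2802,.12,167.7; python3 - <<'E'
from h import *
im=bot.camera("top");cv2.imwrite("pics/top2.png",im)
im2=bot.camera("scene");cv2.imwrite("pics/s2.png",cv2.resize(im2[80:290,120:330],None,fx=2.8,fy=2.8,interpolation=cv2.INTER_CUBIC))
E
```

```text
t 5.8 tcp [0.5641 0.0081 0.1249] heading 179.9 tilt 0.22 j1,j6 [0.8 1. ] w 0.0544 F [-1.  -0.2 -1.5]
(0.5292, -0.2802, 0.12, 167.7) -> cm [  3.42 -28.84   0.48] yaw 12.2
```

View pics/s2.png

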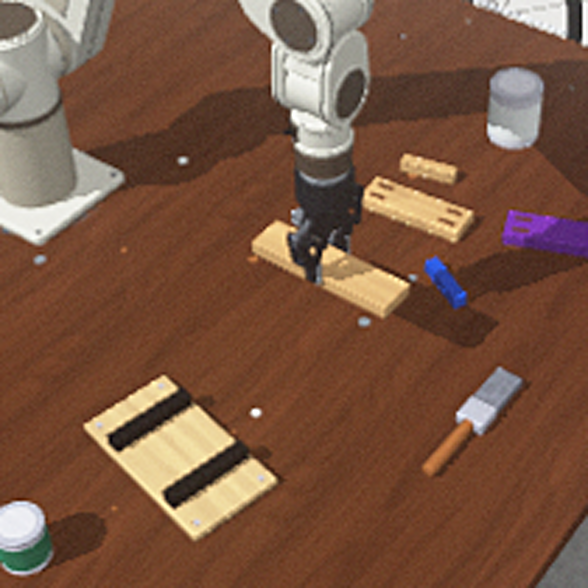

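The scene view shows the stile held level between the fingers at crop (330,270). Next I carry it over the stand.

Call:
move_arm:
  motion:
    - {"x":0.3,"y":-2,"z":0,"yaw":0}
    - {"x":0.6,"y":-5,"z":0,"yaw":1}
    - {"x":1,"y":-9,"z":0,"yaw":3}
    - {"x":1.5,"y":-13,"z":0,"yaw":5}
    - {"x":2,"y":-17,"z":0,"yaw":7}
    - {"x":2.5,"y":-21,"z":0,"yaw":9}
    - {"x":2.9,"y":-24.5,"z":0,"yaw":11}
    - {"x":3.2,"y":-27,"z":0.3,"yaw":12}
    - {"x":3.29,"y":-28.5,"z":0.5,"yaw":12.2}
    - {"x":3.29,"y":-28.87,"z":0.5,"yaw":12.2}
    - {"x":3.29,"y":-28.87,"z":0.5,"yaw":12.2}
    - {"x":3.29,"y":-28.87,"z":0.5,"yaw":12.2}

```text
clock: 7.38
eef_pos: [0.5294, -0.2795, 0.1181]
tool_rot: [0.107, 0.994, 0.0, -0.0]
ft_force: [-0.2, 0.3, -1.3]
grip_width: 0.0541
grasp_force: 64.3
```

```bash
python3 go.py .5305,-.2805,.0365,167.7
```

```text
t 7.4 tcp [ 0.5294 -0.2795  0.1181] heading 167.7 tilt 0.02 j1,j6 [-27.8 -15.6] w 0.0541 F [-0.2  0.3 -1.3]
(0.5305, -0.2805, 0.0365, 167.7) -> cm [-0.13 -0.07  8.16] yaw 0.0
```

Call:
move_arm:
  motion:
    - {"x":-0.1,"y":-0.07,"z":3,"yaw":0}
    - {"x":-0.13,"y":-0.07,"z":5.5,"yaw":0}
    - {"x":-0.13,"y":-0.07,"z":7,"yaw":0}
    - {"x":-0.13,"y":-0.07,"z":7.6,"yaw":0}
    - {"x":-0.13,"y":-0.07,"z":8,"yaw":0}
    - {"x":-0.13,"y":-0.07,"z":8.15,"yaw":0}
    - {"x":-0.13,"y":-0.07,"z":8.15,"yaw":0}

```text
clock: 8.25
eef_pos: [0.5307, -0.2817, 0.0371]
tool_rot: [0.108, 0.994, -0.0, 0.001]
ft_force: [-0.3, -0.8, -1.4]
grip_width: 0.0542
grasp_force: 64.4
```

```bash
python3 go.py .5305,-.2805,.0365,167.7
```

```text
t 8.2 tcp [ 0.5307 -0.2817  0.0371] heading 167.7 tilt 0.06 j1,j6 [-28.  -15.6] w 0.0542 F [-0.3 -0.8 -1.4]
(0.5305, -0.2805, 0.0365, 167.7) -> cm [0.04 0.11 0.06] yaw -0.0
```

Call:
move_arm:
  motion:
    - {"x":0,"y":0.1,"z":0.08,"yaw":0}
    - {"x":0,"y":0.1,"z":0.12,"yaw":0}
    - {"x":0,"y":0.1,"z":0.12,"yaw":0}

```text
clock: 8.62
eef_pos: [0.5309, -0.2808, 0.0363]
tool_rot: [0.108, 0.994, -0.0, 0.001]
ft_force: [-2.2, -0.5, 5.5]
grip_width: 0.0542
grasp_force: 65.1
```

Call:
move_arm:
  motion:
    - {"x":0,"y":0,"z":0,"yaw":0}
    - {"x":0,"y":0,"z":0,"yaw":0}
    - {"x":0,"y":0,"z":0,"yaw":0}
    - {"x":0,"y":0,"z":0,"yaw":0}
    - {"x":0,"y":0,"z":-2,"yaw":0}
    - {"x":0,"y":0,"z":-6,"yaw":0}
    - {"x":0,"y":0,"z":-11,"yaw":0}
    - {"x":0,"y":5,"z":-11,"yaw":0}
    - {"x":0,"y":10,"z":-11,"yaw":0}
    - {"x":0,"y":15,"z":-11,"yaw":0}
    - {"x":0,"y":20,"z":-11,"yaw":0}
    - {"x":0,"y":20,"z":-11,"yaw":0}
  gripper: 1

```text
clock: 10.12
eef_pos: [0.5738, -0.0816, 0.1453]
tool_rot: [0.105, 0.995, 0.0, 0.0]
ft_force: [0.3, -0.1, 0.9]
grip_width: 0.0856
grasp_force: 0.0
```

```bash
python3 go.py .534,.1088,.10,179.3; cat > m1.py <<'E'
from h import *
import sys
S0=np.array([.5292,-.2802,-.215])
def rel(p):
    c,s=np.cos(S0[2]),np.sin(S0[2]);d=p[:2]-S0[:2];return np.round([1e3*(c*d[0]+s*d[1]),1e3*(-s*d[0]+c*d[1])],1),round(np.degrees(p[2]-S0[2])%180,1)
tag=sys.argv[1];im=bot.camera("top");pm=pine(im);o=im.copy()
cv2.imwrite(f"pics/raw{tag}.png",im)
E
python3 - <<'E'
import sys;sys.argv=["",'3']
exec(open("m1.py").read())
m=comp(pm,(222,213));w=[.534,.1088,-.0114];p,f=fit("top",m,DIM["stick"],0,w);print("stick2",m.sum(),p,f);draw(o,"top",p,DIM["stick"],0,(0,0,255))
for k in ((S0,DIM["stile"],.032),(S0,DIM["stand"],0)): draw(o,"top",*k,(0,0,255))
cv2.imwrite("pics/c3.png",cv2.resize(o[150:280,200:400],None,fx=4,fy=4,interpolation=cv2.INTER_CUBIC))
E
```

```text
t 10.1 tcp [ 0.5738 -0.0816  0.1453] heading 168.0 tilt 0.04 j1,j6 [-8.1  3.9] w 0.0856 F [ 0.3 -0.1  0.9]
(0.534, 0.1088, 0.1, 179.3) -> cm [ 7.86 17.79  4.54] yaw -11.3
stick2 216 [ 0.53395218  0.10897553 -0.00694738] 0.0654185339808464
```

View pics/c3.png

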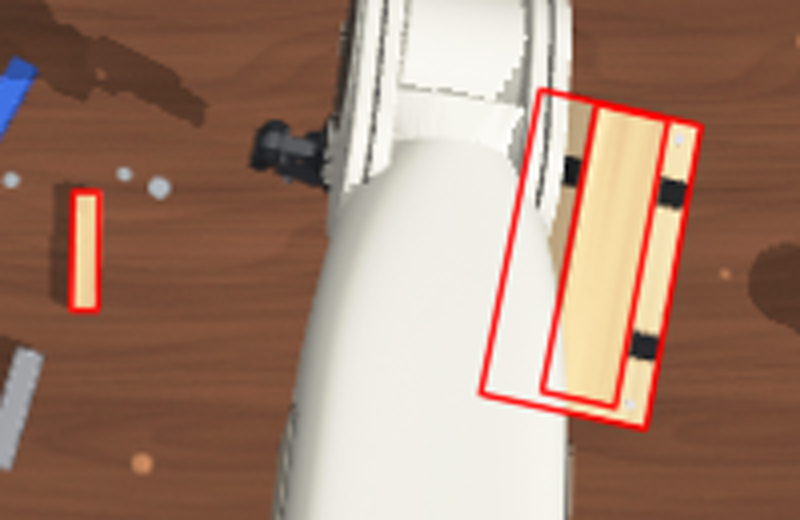

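The top crop shows the stile lying on the bearers, matching the drawn nominal outline. Stick 2 at crop (85,250) has not moved, so I pick that up next.

Call:
move_arm:
  motion:
    - {"x":2,"y":4.5,"z":0.5,"yaw":-3}
    - {"x":4,"y":9,"z":1.5,"yaw":-6}
    - {"x":6,"y":13.5,"z":3,"yaw":-9}
    - {"x":7.5,"y":17,"z":4,"yaw":-11}
    - {"x":7.86,"y":17.79,"z":4.5,"yaw":-11.5}
    - {"x":7.86,"y":17.79,"z":4.5,"yaw":-11.5}
    - {"x":7.86,"y":17.79,"z":4.5,"yaw":-11.5}
  gripper: 0.4

```text
clock: 11.05
eef_pos: [0.5352, 0.104, 0.1007]
tool_rot: [0.009, 1.0, -0.0, 0.0]
ft_force: [-0.0, -0.3, 0.2]
grip_width: 0.0599
grasp_force: 0.0
```

```bash
python3 go.py .534,.1089,.005,179.5
```

```text
t 11.1 tcp [0.5352 0.104  0.1007] heading 179.0 tilt 0.05 j1,j6 [11. 12.] w 0.0599 F [-0.  -0.3  0.2]
(0.534, 0.1089, 0.005, 179.5) -> cm [0.14 0.49 9.57] yaw -0.5
```

Call:
move_arm:
  motion:
    - {"x":0,"y":0,"z":0,"yaw":0}
    - {"x":0,"y":0,"z":0,"yaw":0}

```text
clock: 11.3
eef_pos: [0.5349, 0.1047, 0.1006]
tool_rot: [0.008, 1.0, 0.0, 0.0]
ft_force: [0.2, 0.7, 0.2]
grip_width: 0.0599
grasp_force: 0.0
```

```bash
python3 go.py .534,.1089,.005,179.5
```

```text
t 11.3 tcp [0.5349 0.1047 0.1006] heading 179.1 tilt 0.04 j1,j6 [11.1 12. ] w 0.0599 F [0.2 0.7 0.2]
(0.534, 0.1089, 0.005, 179.5) -> cm [0.11 0.42 9.56] yaw -0.4
```

Call:
move_arm:
  motion:
    - {"x":0.11,"y":0.4,"z":2,"yaw":-0.4}
    - {"x":0.11,"y":0.4,"z":5,"yaw":-0.4}
    - {"x":0.11,"y":0.4,"z":7.5,"yaw":-0.4}
    - {"x":0.11,"y":0.4,"z":9,"yaw":-0.4}
    - {"x":0.11,"y":0.4,"z":9.5,"yaw":-0.4}
    - {"x":0.11,"y":0.4,"z":9.5,"yaw":-0.4}

```text
clock: 12.05
eef_pos: [0.5338, 0.1095, 0.0056]
tool_rot: [0.004, 1.0, 0.0, 0.0]
ft_force: [0.1, 1.3, 1.1]
grip_width: 0.0599
grasp_force: 0.0
```

Call:
move_arm:
  motion:
    - {"x":0,"y":0,"z":0,"yaw":0}
    - {"x":0,"y":0,"z":0,"yaw":0}
    - {"x":0,"y":0,"z":0,"yaw":0}
    - {"x":0,"y":0,"z":0,"yaw":0}
    - {"x":0,"y":0,"z":0,"yaw":0}
  gripper: -1

```text
clock: 12.68
eef_pos: [0.5343, 0.1097, 0.0064]
tool_rot: [0.004, 1.0, 0.0, 0.001]
ft_force: [-0.5, -0.1, 4.7]
grip_width: 0.0186
grasp_force: 60.6
```

Call:
move_arm:
  motion:
    - {"x":0,"y":0,"z":-1,"yaw":0}
    - {"x":0,"y":0,"z":-4,"yaw":0}
    - {"x":0,"y":0,"z":-8,"yaw":0}
    - {"x":0,"y":0,"z":-12,"yaw":0}
    - {"x":0,"y":0,"z":-14,"yaw":0}
    - {"x":0,"y":0,"z":-14,"yaw":0}

```text
clock: 13.42
eef_pos: [0.5347, 0.1097, 0.1474]
tool_rot: [0.004, 1.0, 0.0, 0.002]
ft_force: [-0.1, 0.3, -0.3]
grip_width: 0.0183
grasp_force: 59.9
```

```bash
python3 go.py; python3 - <<'E'
from h import *
im2=bot.camera("scene");cv2.imwrite("pics/s4.png",cv2.resize(im2[80:290,120:330],None,fx=2.8,fy=2.8,interpolation=cv2.INTER_CUBIC))
E
```

```text
t 13.4 tcp [0.5347 0.1097 0.1474] heading 179.6 tilt 0.24 j1,j6 [11.6 12. ] w 0.0183 F [-0.1  0.3 -0.3]
```

View pics/s4.png

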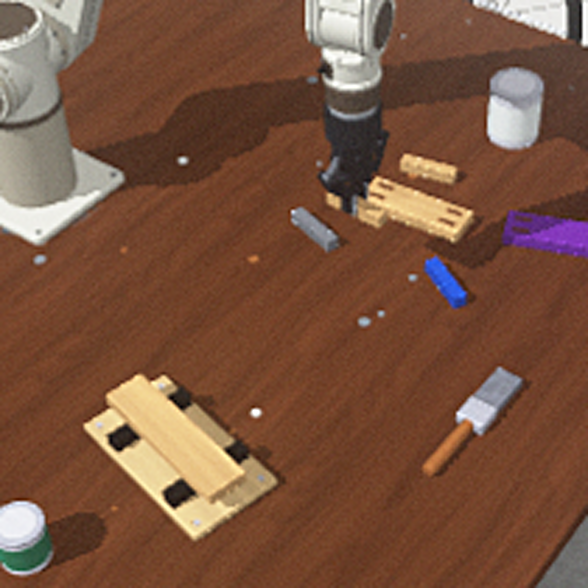

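The scene view shows the stick held at crop (355,205) and the stile on the stand. Next it goes over the far bearer.

```bash
python3 go.py .5878,-.2930,.13,77.7
```

```text
t 13.5 tcp [0.5336 0.1096 0.1457] heading 179.6 tilt 0.06 j1,j6 [11.6 12. ] w 0.0184 F [-0.5 -0.2 -1.2]
(0.5878, -0.293, 0.13, 77.7) -> cm [ -5.72 -40.21   1.57] yaw 101.9
```

Call:
move_arm:
  motion:
    - {"x":-0.3,"y":-2,"z":0,"yaw":6}
    - {"x":-0.8,"y":-5,"z":0,"yaw":14}
    - {"x":-1.3,"y":-9,"z":0,"yaw":23}
    - {"x":-1.9,"y":-13,"z":0,"yaw":32}
    - {"x":-2.5,"y":-17,"z":0,"yaw":41}
    - {"x":-3,"y":-21,"z":0,"yaw":50}
    - {"x":-3.6,"y":-25,"z":0,"yaw":59}
    - {"x":-4.1,"y":-29,"z":0,"yaw":68}
    - {"x":-4.7,"y":-33,"z":0,"yaw":77}
    - {"x":-5.2,"y":-36.5,"z":0.5,"yaw":86}
    - {"x":-5.6,"y":-39,"z":1,"yaw":94}
    - {"x":-5.72,"y":-40.2,"z":1.5,"yaw":100}
    - {"x":-5.72,"y":-40.2,"z":1.5,"yaw":101.9}
    - {"x":-5.72,"y":-40.2,"z":1.5,"yaw":101.9}
    - {"x":-5.72,"y":-40.2,"z":1.5,"yaw":101.9}
    - {"x":-5.72,"y":-40.2,"z":1.5,"yaw":101.9}

```text
clock: 15.48
eef_pos: [0.5878, -0.2923, 0.1307]
tool_rot: [0.779, 0.628, 0.0, 0.0]
ft_force: [0.7, 0.2, 0.1]
grip_width: 0.0182
grasp_force: 59.8
```

```bash
python3 go.py .5878,-.2930,.0594,77.7
```

```text
t 15.5 tcp [ 0.5878 -0.2923  0.1307] heading 77.7 tilt 0.03 j1,j6 [-26.4  75.8] w 0.0182 F [0.7 0.2 0.1]
(0.5878, -0.293, 0.0594, 77.7) -> cm [-0.07  0.01  7.13] yaw 0.0
```

Call:
move_arm:
  motion:
    - {"x":-0.05,"y":0,"z":2.5,"yaw":0}
    - {"x":-0.05,"y":0,"z":5,"yaw":0}
    - {"x":-0.05,"y":0,"z":6.3,"yaw":0}
    - {"x":-0.05,"y":0,"z":6.9,"yaw":0}
    - {"x":-0.05,"y":0,"z":7.1,"yaw":0}
    - {"x":-0.05,"y":0,"z":7.1,"yaw":0}
    - {"x":-0.05,"y":0,"z":7.1,"yaw":0}

```text
clock: 16.35
eef_pos: [0.588, -0.2937, 0.0602]
tool_rot: [0.779, 0.627, 0.0, 0.001]
ft_force: [0.5, 0.8, -0.2]
grip_width: 0.0185
grasp_force: 59.8
```

```bash
python3 go.py .5878,-.2930,.0582,77.7
```

```text
t 16.4 tcp [ 0.588  -0.2937  0.0602] heading 77.7 tilt 0.09 j1,j6 [-26.5  75.8] w 0.0185 F [ 0.5  0.8 -0.2]
(0.5878, -0.293, 0.0582, 77.7) -> cm [ 0.06 -0.04  0.2 ] yaw -0.0
```

Call:
move_arm:
  motion:
    - {"x":0.05,"y":0,"z":0.1,"yaw":0}
    - {"x":0.05,"y":0,"z":0.2,"yaw":0}
    - {"x":0.05,"y":0,"z":0.2,"yaw":0}

```text
clock: 16.73
eef_pos: [0.5879, -0.293, 0.0584]
tool_rot: [0.779, 0.627, 0.0, 0.001]
ft_force: [-0.6, 1.8, 5.3]
grip_width: 0.018
grasp_force: 60.5
```

Call:
move_arm:
  motion:
    - {"x":0,"y":0,"z":0,"yaw":0}
    - {"x":0,"y":0,"z":0,"yaw":0}
    - {"x":0,"y":0,"z":0,"yaw":0}
    - {"x":0,"y":0,"z":0,"yaw":0}
    - {"x":0,"y":0,"z":-2,"yaw":0}
    - {"x":0,"y":0,"z":-5,"yaw":0}
    - {"x":0,"y":0,"z":-9,"yaw":0}
    - {"x":5,"y":0,"z":-9,"yaw":-9}
    - {"x":10,"y":0,"z":-9,"yaw":-18}
    - {"x":15,"y":0,"z":-9,"yaw":-27}
    - {"x":20,"y":0,"z":-9,"yaw":-36}
    - {"x":25,"y":0,"z":-9,"yaw":-45}
    - {"x":30,"y":0,"z":-9,"yaw":-54}
    - {"x":34,"y":0,"z":-9,"yaw":-63}
    - {"x":38,"y":0,"z":-9,"yaw":-72}
    - {"x":38,"y":0,"z":-9,"yaw":-81}
    - {"x":38,"y":0,"z":-9,"yaw":-81}
    - {"x":38,"y":0,"z":-9,"yaw":-81}
  gripper: 0.3

```text
clock: 18.98
eef_pos: [0.6687, 0.0778, 0.1473]
tool_rot: [0.187, 0.982, -0.0, -0.0]
ft_force: [-0.4, -0.5, -0.3]
grip_width: 0.0556
grasp_force: 0.0
```

```bash
python3 - <<'E'
import sys;sys.argv=["",'5']
exec(open("m1.py").read())
draw(o,"top",S0,DIM["stile"],.032,(0,0,255))
for s in(1,-1):
    q=S0+[s*.06*np.cos(S0[2]),s*.06*np.sin(S0[2]),np.pi/2];draw(o,"top",q,DIM["stick"],.052,(255,0,0))
m=comp(pm,(132,230));p,f=fit("top",m,DIM["stick"],0,[.478,.381,.214]);print("stick1",m.sum(),p,f)
cv2.imwrite("pics/c5.png",cv2.resize(o[160:270,300:400],None,fx=5,fy=5,interpolation=cv2.INTER_CUBIC))
E
python3 go.py .4782,.381,.12,192.3
```

```text
stick1 225 [0.47824848 0.38069982 0.20703756] 0.1385963410139084
t 19.0 tcp [0.6687 0.0776 0.1473] heading 158.5 tilt 0.01 j1,j6 [ 6.6 28.1] w 0.0552 F [ 0.1 -0.1 -0.2]
(0.4782, 0.381, 0.12, 192.3) -> cm [28.85 21.25  2.73] yaw -33.8
```

View pics/c5.png

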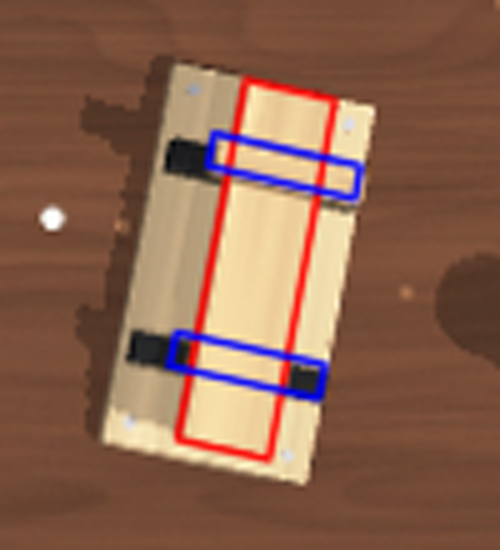

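The top crop shows the stick over the far bearer, in its nominal blue outline, and the stile in its red outline. Next I pick up stick 1.

Call:
move_arm:
  motion:
    - {"x":4,"y":3,"z":0,"yaw":-5}
    - {"x":8,"y":6,"z":0,"yaw":-10}
    - {"x":12,"y":9,"z":0,"yaw":-15}
    - {"x":16,"y":12,"z":0,"yaw":-20}
    - {"x":20,"y":15,"z":0.5,"yaw":-25}
    - {"x":24,"y":18,"z":1.5,"yaw":-29}
    - {"x":27.5,"y":20.5,"z":2.3,"yaw":-32}
    - {"x":28.85,"y":21.2,"z":2.7,"yaw":-33.8}
    - {"x":28.85,"y":21.2,"z":2.7,"yaw":-33.8}
    - {"x":28.85,"y":21.2,"z":2.7,"yaw":-33.8}
    - {"x":28.85,"y":21.2,"z":2.7,"yaw":-33.8}

```text
clock: 20.4
eef_pos: [0.4785, 0.3796, 0.1208]
tool_rot: [-0.107, 0.994, 0.0, 0.0]
ft_force: [-0.3, -0.5, 0.1]
grip_width: 0.0558
grasp_force: 0.0
```

```bash
python3 go.py .4782,.381,.0055,192.1
```

```text
t 20.4 tcp [0.4785 0.3796 0.1208] heading -167.7 tilt 0.05 j1,j6 [38.4 26.1] w 0.0558 F [-0.3 -0.5  0.1]
(0.4782, 0.381, 0.0055, 192.1) -> cm [1.000e-02 1.400e-01 1.153e+01] yaw 0.2
```

Call:
move_arm:
  motion:
    - {"x":0,"y":0.1,"z":3,"yaw":0}
    - {"x":0,"y":0.1,"z":6.5,"yaw":0}
    - {"x":0,"y":0.1,"z":9.5,"yaw":0}
    - {"x":0,"y":0.1,"z":11,"yaw":0}
    - {"x":0,"y":0.1,"z":11.5,"yaw":0}
    - {"x":0,"y":0.1,"z":11.5,"yaw":0}

```text
clock: 21.15
eef_pos: [0.4777, 0.3819, 0.006]
tool_rot: [-0.108, 0.994, 0.0, 0.0]
ft_force: [0.2, 0.4, 1.0]
grip_width: 0.0555
grasp_force: 0.0
```

Call:
move_arm:
  motion:
    - {"x":0,"y":0,"z":0,"yaw":0}
    - {"x":0,"y":0,"z":0,"yaw":0}
    - {"x":0,"y":0,"z":0,"yaw":0}
    - {"x":0,"y":0,"z":0,"yaw":0}
    - {"x":0,"y":0,"z":0,"yaw":0}
  gripper: -1

```text
clock: 21.78
eef_pos: [0.4778, 0.3824, 0.0067]
tool_rot: [-0.109, 0.994, 0.001, 0.001]
ft_force: [-0.6, -0.6, 5.8]
grip_width: 0.0183
grasp_force: 62.1
```

Call:
move_arm:
  motion:
    - {"x":0,"y":0,"z":-1,"yaw":0}
    - {"x":0,"y":0,"z":-4,"yaw":0}
    - {"x":0,"y":0,"z":-8,"yaw":0}
    - {"x":0,"y":0,"z":-12,"yaw":0}
    - {"x":0,"y":0,"z":-15,"yaw":0}
    - {"x":0,"y":0,"z":-15,"yaw":0}
    - {"x":0,"y":0,"z":-15,"yaw":0}

```text
clock: 22.65
eef_pos: [0.4765, 0.3813, 0.1544]
tool_rot: [-0.108, 0.994, -0.0, -0.001]
ft_force: [0.1, 0.6, -0.7]
grip_width: 0.0183
grasp_force: 61.3
```

```bash
python3 go.py .4706,-.2674,.135,77.7
```

```text
t 22.6 tcp [0.4765 0.3813 0.1544] heading -167.5 tilt 0.09 j1,j6 [38.7 26.2] w 0.0183 F [ 0.1  0.6 -0.7]
(0.4706, -0.2674, 0.135, 77.7) -> cm [ 14.56 -63.21   2.01] yaw 114.8
```

Call:
move_arm:
  motion:
    - {"x":0.5,"y":-2,"z":0,"yaw":4}
    - {"x":1.3,"y":-5.5,"z":0,"yaw":10}
    - {"x":2.3,"y":-10,"z":0,"yaw":18}
    - {"x":3.3,"y":-14.5,"z":0,"yaw":26}
    - {"x":4.4,"y":-19,"z":0,"yaw":34}
    - {"x":5.4,"y":-23.5,"z":0,"yaw":42}
    - {"x":6.4,"y":-28,"z":0,"yaw":50}
    - {"x":7.5,"y":-32.5,"z":0,"yaw":58}
    - {"x":8.5,"y":-37,"z":0,"yaw":66}
    - {"x":9.6,"y":-41.5,"z":0,"yaw":74}
    - {"x":10.6,"y":-46,"z":0,"yaw":82}
    - {"x":11.6,"y":-50.5,"z":0,"yaw":90}
    - {"x":12.7,"y":-55,"z":0.5,"yaw":98}
    - {"x":13.6,"y":-59,"z":1,"yaw":106}
    - {"x":14.3,"y":-62,"z":1.5,"yaw":112}
    - {"x":14.56,"y":-63.2,"z":2,"yaw":114.8}
    - {"x":14.56,"y":-63.2,"z":2,"yaw":114.8}
    - {"x":14.56,"y":-63.2,"z":2,"yaw":114.8}
    - {"x":14.56,"y":-63.2,"z":2,"yaw":114.8}

```text
clock: 25.02
eef_pos: [0.4714, -0.2657, 0.1356]
tool_rot: [0.778, 0.628, 0.0, 0.0]
ft_force: [0.1, 1.1, -0.1]
grip_width: 0.018
grasp_force: 61.3
```

```bash
python3 go.py .4706,-.2674,.0594,77.7
```

```text
t 25.0 tcp [ 0.4714 -0.2657  0.1356] heading 77.8 tilt 0.01 j1,j6 [-29.4  72.8] w 0.018 F [ 0.1  1.1 -0.1]
(0.4706, -0.2674, 0.0594, 77.7) -> cm [-0.19 -0.05  7.62] yaw 0.1
```

Call:
move_arm:
  motion:
    - {"x":-0.15,"y":-0.05,"z":2.5,"yaw":0}
    - {"x":-0.15,"y":-0.05,"z":5,"yaw":0}
    - {"x":-0.15,"y":-0.05,"z":6.6,"yaw":0}
    - {"x":-0.15,"y":-0.05,"z":7.3,"yaw":0}
    - {"x":-0.15,"y":-0.05,"z":7.6,"yaw":0}
    - {"x":-0.15,"y":-0.05,"z":7.6,"yaw":0}
    - {"x":-0.15,"y":-0.05,"z":7.6,"yaw":0}

```text
clock: 25.9
eef_pos: [0.4709, -0.2685, 0.06]
tool_rot: [0.779, 0.627, 0.0, 0.001]
ft_force: [-0.1, -0.1, 0.7]
grip_width: 0.0182
grasp_force: 61.3
```

```bash
python3 go.py .4706,-.2674,.0586,77.7
```

```text
t 25.9 tcp [ 0.4709 -0.2685  0.06  ] heading 77.7 tilt 0.09 j1,j6 [-29.7  72.7] w 0.0182 F [-0.1 -0.1  0.7]
(0.4706, -0.2674, 0.0586, 77.7) -> cm [ 0.1  -0.05  0.14] yaw -0.0
```

Call:
move_arm:
  motion:
    - {"x":0.08,"y":-0.03,"z":0.1,"yaw":0}
    - {"x":0.08,"y":-0.03,"z":0.16,"yaw":0}
    - {"x":0.08,"y":-0.03,"z":0.16,"yaw":0}

```text
clock: 26.28
eef_pos: [0.4706, -0.2675, 0.0586]
tool_rot: [0.779, 0.627, 0.0, 0.001]
ft_force: [-1.8, 0.4, 5.2]
grip_width: 0.0183
grasp_force: 62.0
```

Call:
move_arm:
  motion:
    - {"x":0,"y":0,"z":0,"yaw":0}
    - {"x":0,"y":0,"z":0,"yaw":0}
    - {"x":0,"y":0,"z":0,"yaw":0}
    - {"x":0,"y":0,"z":0,"yaw":0}
    - {"x":0,"y":0,"z":-2,"yaw":0}
    - {"x":0,"y":0,"z":-5,"yaw":0}
    - {"x":0,"y":0,"z":-9,"yaw":0}
    - {"x":5,"y":0,"z":-9,"yaw":-9}
    - {"x":10,"y":0,"z":-9,"yaw":-18}
    - {"x":15,"y":0,"z":-9,"yaw":-27}
    - {"x":20,"y":0,"z":-9,"yaw":-36}
    - {"x":25,"y":0,"z":-9,"yaw":-45}
    - {"x":30,"y":0,"z":-9,"yaw":-54}
    - {"x":35,"y":0,"z":-9,"yaw":-63}
    - {"x":40,"y":0,"z":-9,"yaw":-72}
    - {"x":44,"y":0,"z":-9,"yaw":-81}
    - {"x":46,"y":0,"z":-9,"yaw":-90}
    - {"x":46,"y":0,"z":-9,"yaw":-99}
    - {"x":46,"y":0,"z":-9,"yaw":-106}
    - {"x":46,"y":0,"z":-9,"yaw":-106}
  gripper: 0.3

```text
clock: 28.78
eef_pos: [0.5685, 0.1822, 0.1474]
tool_rot: [-0.031, 1.0, -0.0, -0.0]
ft_force: [-0.9, -0.2, -0.2]
grip_width: 0.0558
grasp_force: 0.0
```

```bash
python3 - <<'E'
import sys;sys.argv=["",'6']
exec(open("m1.py").read())
draw(o,"top",S0,DIM["stile"],.032,(0,0,255))
for s in(1,-1):
    q=S0+[s*.06*np.cos(S0[2]),s*.06*np.sin(S0[2]),np.pi/2];draw(o,"top",q,DIM["stick"],.052,(255,0,0))
cv2.imwrite("pics/c6.png",cv2.resize(o[160:270,300:400],None,fx=5,fy=5,interpolation=cv2.INTER_CUBIC))
E
python3 go.py .5153,.2886,.12,184.8
```

```text
t 28.8 tcp [0.5685 0.182  0.1475] heading -176.5 tilt 0.02 j1,j6 [17.8 14.2] w 0.0556 F [-0.2  0.3 -0.3]
(0.5153, 0.2886, 0.12, 184.8) -> cm [ 4.65 10.96  2.75] yaw -1.3
```

View pics/c6.png

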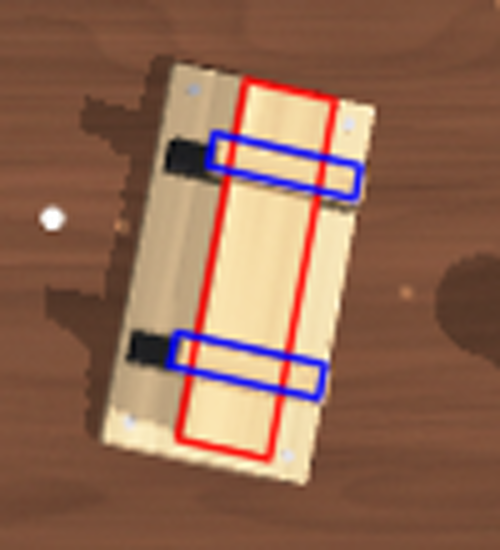

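The top crop shows both sticks inside their blue nominal outlines. Next is the rail.

Call:
move_arm:
  motion:
    - {"x":1,"y":2.5,"z":0,"yaw":0}
    - {"x":2.5,"y":6,"z":1,"yaw":-1}
    - {"x":4,"y":9.5,"z":2,"yaw":-1.3}
    - {"x":4.65,"y":10.96,"z":2.7,"yaw":-1.3}
    - {"x":4.65,"y":10.96,"z":2.7,"yaw":-1.3}
    - {"x":4.65,"y":10.96,"z":2.7,"yaw":-1.3}
    - {"x":4.65,"y":10.96,"z":2.7,"yaw":-1.3}
  gripper: 1

```text
clock: 29.7
eef_pos: [0.5162, 0.2875, 0.1212]
tool_rot: [-0.042, 0.999, 0.0, 0.0]
ft_force: [-0.2, -0.0, 0.5]
grip_width: 0.0856
grasp_force: 0.0
```

```bash
python3 go.py .5153,.2886,.003,184.8
```

```text
t 29.7 tcp [0.5162 0.2875 0.1212] heading -175.2 tilt 0.06 j1,j6 [29.1 24.3] w 0.0856 F [-0.2 -0.   0.5]
(0.5153, 0.2886, 0.003, 184.8) -> cm [ 0.09  0.12 11.82] yaw 0.0
```

Call:
move_arm:
  motion:
    - {"x":0.09,"y":0.1,"z":3,"yaw":0}
    - {"x":0.09,"y":0.1,"z":6.5,"yaw":0}
    - {"x":0.09,"y":0.1,"z":9.5,"yaw":0}
    - {"x":0.09,"y":0.1,"z":11,"yaw":0}
    - {"x":0.09,"y":0.1,"z":11.7,"yaw":0}
    - {"x":0.09,"y":0.1,"z":11.8,"yaw":0}
    - {"x":0.09,"y":0.1,"z":11.8,"yaw":0}

```text
clock: 30.58
eef_pos: [0.5151, 0.2898, 0.0038]
tool_rot: [-0.043, 0.999, 0.0, 0.001]
ft_force: [-0.3, 0.2, -0.3]
grip_width: 0.0854
grasp_force: 0.0
```

Call:
move_arm:
  motion:
    - {"x":0,"y":0,"z":0,"yaw":0}
    - {"x":0,"y":0,"z":0,"yaw":0}
    - {"x":0,"y":0,"z":0,"yaw":0}
    - {"x":0,"y":0,"z":0,"yaw":0}
    - {"x":0,"y":0,"z":0,"yaw":0}
  gripper: -1

```text
clock: 31.2
eef_pos: [0.515, 0.2899, 0.0039]
tool_rot: [-0.043, 0.999, 0.0, 0.001]
ft_force: [-0.6, 1.3, 5.8]
grip_width: 0.0544
grasp_force: 65.4
```

Call:
move_arm:
  motion:
    - {"x":0,"y":0,"z":-1,"yaw":0}
    - {"x":0,"y":0,"z":-4,"yaw":0}
    - {"x":0,"y":0,"z":-8,"yaw":0}
    - {"x":0,"y":0,"z":-12,"yaw":0}
    - {"x":0,"y":0,"z":-16,"yaw":0}
    - {"x":0,"y":0,"z":-17,"yaw":0}
    - {"x":0,"y":0,"z":-17,"yaw":0}
    - {"x":0,"y":0,"z":-17,"yaw":0}

```text
clock: 32.2
eef_pos: [0.5131, 0.2887, 0.1706]
tool_rot: [-0.043, 0.999, -0.001, -0.002]
ft_force: [-0.5, -0.2, -0.3]
grip_width: 0.0543
grasp_force: 64.7
```

```bash
python3 go.py .5292,-.2802,.165,167.7
```

```text
t 32.2 tcp [0.5131 0.2887 0.1706] heading -175.0 tilt 0.23 j1,j6 [29.4 24.4] w 0.0543 F [-0.5 -0.2 -0.3]
(0.5292, -0.2802, 0.165, 167.7) -> cm [  3.31 -56.82   0.66] yaw 17.3
```

Call:
move_arm:
  motion:
    - {"x":0.1,"y":-2,"z":0,"yaw":0.5}
    - {"x":0.3,"y":-5,"z":0,"yaw":1.5}
    - {"x":0.5,"y":-9,"z":0,"yaw":3}
    - {"x":0.8,"y":-13.5,"z":0,"yaw":4}
    - {"x":1,"y":-18,"z":0,"yaw":5.5}
    - {"x":1.3,"y":-22.5,"z":0,"yaw":7}
    - {"x":1.6,"y":-27,"z":0,"yaw":8.5}
    - {"x":1.8,"y":-31.5,"z":0,"yaw":10}
    - {"x":2.1,"y":-36,"z":0,"yaw":11}
    - {"x":2.4,"y":-40.5,"z":0,"yaw":12.5}
    - {"x":2.6,"y":-45,"z":0,"yaw":14}
    - {"x":2.9,"y":-49.5,"z":0,"yaw":15}
    - {"x":3.1,"y":-53.5,"z":0.2,"yaw":16.5}
    - {"x":3.3,"y":-56,"z":0.4,"yaw":17.3}
    - {"x":3.3,"y":-56.8,"z":0.6,"yaw":17.3}
    - {"x":3.3,"y":-56.8,"z":0.6,"yaw":17.3}
    - {"x":3.3,"y":-56.8,"z":0.6,"yaw":17.3}
    - {"x":3.3,"y":-56.8,"z":0.6,"yaw":17.3}

```text
clock: 34.45
eef_pos: [0.5306, -0.2783, 0.1669]
tool_rot: [0.107, 0.994, 0.0, 0.0]
ft_force: [0.4, 0.0, -1.1]
grip_width: 0.0543
grasp_force: 64.7
```

```bash
python3 go.py .5292,-.2802,.0770,167.7
```

```text
t 34.5 tcp [ 0.5306 -0.2783  0.1669] heading 167.7 tilt 0.01 j1,j6 [-27.7 -15.4] w 0.0543 F [ 0.4  0.  -1.1]
(0.5292, -0.2802, 0.077, 167.7) -> cm [ 0.09 -0.22  8.99] yaw 0.0
```

Call:
move_arm:
  motion:
    - {"x":0.09,"y":-0.15,"z":3,"yaw":0}
    - {"x":0.09,"y":-0.15,"z":6,"yaw":0}
    - {"x":0.09,"y":-0.15,"z":7.8,"yaw":0}
    - {"x":0.09,"y":-0.15,"z":8.6,"yaw":0}
    - {"x":0.09,"y":-0.15,"z":8.9,"yaw":0}
    - {"x":0.09,"y":-0.15,"z":8.9,"yaw":0}
    - {"x":0.09,"y":-0.15,"z":8.9,"yaw":0}

```text
clock: 35.33
eef_pos: [0.5298, -0.2809, 0.0787]
tool_rot: [0.107, 0.994, -0.0, 0.001]
ft_force: [0.5, 0.4, -0.5]
grip_width: 0.0545
grasp_force: 64.7
```

```bash
python3 go.py .5292,-.2802,.0759,167.7
```

```text
t 35.3 tcp [ 0.5298 -0.2809  0.0787] heading 167.7 tilt 0.1 j1,j6 [-27.9 -15.6] w 0.0545 F [ 0.5  0.4 -0.5]
(0.5292, -0.2802, 0.0759, 167.7) -> cm [0.08 0.06 0.28] yaw -0.0
```

Call:
move_arm:
  motion:
    - {"x":0.05,"y":0.05,"z":0.1,"yaw":0}
    - {"x":0.05,"y":0.05,"z":0.2,"yaw":0}
    - {"x":0.05,"y":0.05,"z":0.28,"yaw":0}
    - {"x":0.05,"y":0.05,"z":0.28,"yaw":0}

```text
clock: 35.83
eef_pos: [0.5289, -0.2801, 0.0758]
tool_rot: [0.108, 0.994, -0.0, 0.0]
ft_force: [-1.6, 0.7, 5.2]
grip_width: 0.0546
grasp_force: 65.4
```

Call:
move_arm:
  motion:
    - {"x":0,"y":0,"z":0,"yaw":0}
    - {"x":0,"y":0,"z":0,"yaw":0}
    - {"x":0,"y":0,"z":0,"yaw":0}
    - {"x":0,"y":0,"z":0,"yaw":0}
    - {"x":0,"y":0,"z":-2,"yaw":0}
    - {"x":0,"y":0,"z":-6,"yaw":0}
    - {"x":0,"y":0,"z":-10,"yaw":0}
    - {"x":0,"y":5,"z":-10,"yaw":0}
    - {"x":0,"y":10,"z":-10,"yaw":0}
    - {"x":0,"y":15,"z":-10,"yaw":0}
    - {"x":0,"y":20,"z":-10,"yaw":0}
    - {"x":0,"y":25,"z":-10,"yaw":0}
    - {"x":0,"y":30,"z":-10,"yaw":0}
    - {"x":0,"y":30,"z":-10,"yaw":0}
    - {"x":0,"y":30,"z":-10,"yaw":0}
    - {"x":0,"y":30,"z":-10,"yaw":0}
  gripper: 1

```text
clock: 37.83
eef_pos: [0.5927, 0.0118, 0.1749]
tool_rot: [0.108, 0.994, -0.0, -0.0]
ft_force: [0.5, -0.4, 0.5]
grip_width: 0.0855
grasp_force: 0.0
```

```bash
python3 go.py; python3 - <<'E'
import sys;sys.argv=["",'7']
exec(open("m1.py").read())
im2=bot.camera("scene")
for n,a in(("top",o),("scene",im2)):
    draw(a,n,S0,DIM["rail"],.072,(0,0,255))
    for s in(1,-1):
        q=S0+[s*.06*np.cos(S0[2]),s*.06*np.sin(S0[2]),np.pi/2];draw(a,n,q,DIM["stick"],.052,(255,0,0))
f=lambda a:cv2.resize(a,(400,440),interpolation=cv2.INTER_CUBIC)
cv2.imwrite("pics/c7.png",np.hstack([f(o[160:270,300:400]),f(im2[190:300,130:230])]))
E
```

```text
t 37.8 tcp [0.5927 0.0118 0.1749] heading 167.6 tilt 0.02 j1,j6 [ 1.1 13.6] w 0.0855 F [ 0.5 -0.4  0.5]
```

View pics/c7.png

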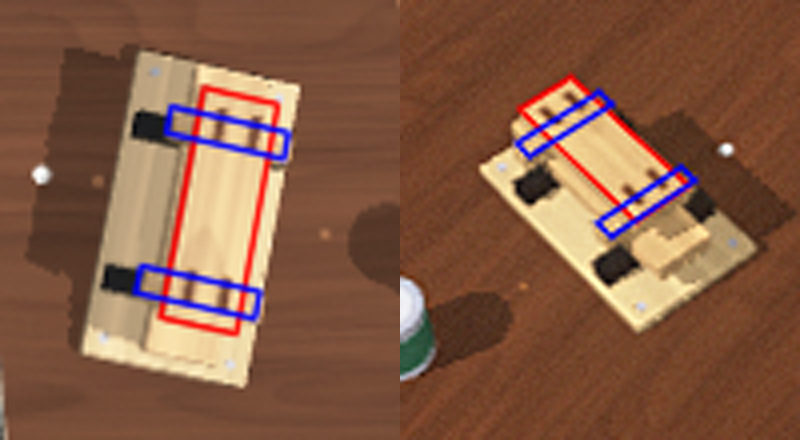

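The left half (top view) shows the rail in its nominal outline. The right half (scene) needs a clean look near crop (675,240).

```bash
python3 - <<'E'
from h import *
a=bot.camera("scene");cv2.imwrite("pics/c8.png",cv2.resize(a[195:285,140:230],None,fx=6.5,fy=6.5,interpolation=cv2.INTER_CUBIC))
E
```

```text
(no output)
```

View pics/c8.png

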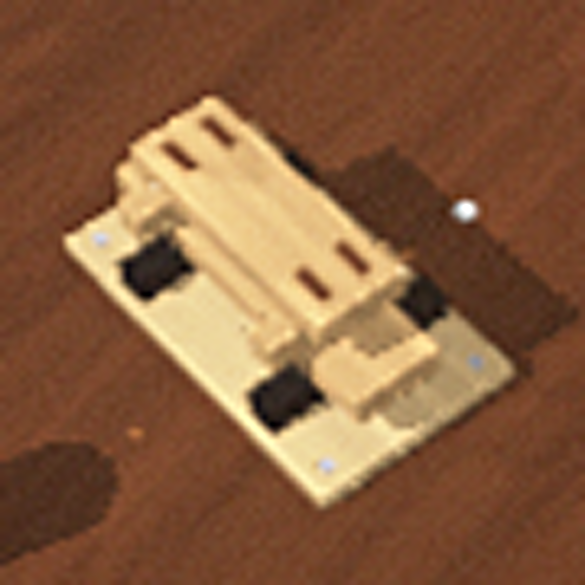

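The clean view shows the full stack in order: stile on the bearers, stick ends at (145,200) and (280,340), and the rail level on top with its slots up. I'm handing the job in.

```bash
python3 -c "
from workcell import bot
print(bot.job_done())"
```

```text
the job is handed in; nothing more can be done
None
```

The stack is built and handed in, finished at about 38 s of the 115 s limit: stile on the bearers, a stick over each bearer, and the rail on top with its slots up. The final pictures show each piece in place and the tins and brush were never touched, but the hand-in gave no verdict.

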